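# Fit the drip plate on a flask dock and press the flask into its sprung cradle

## Robot

A 6-joint arm with a two-finger parallel gripper is mounted at the origin on the work surface. World frame = base frame: x ahead of the robot, y to its left, z up, the work surface at z = 0. Lengths are in m, angles in degrees, forces in N, time in s.
With the tool pointing down it reaches from about 0.35 to 0.875 m from the base axis. Payload 4.2 kg.
Tool frame: the origin (TCP) lies on the centre line of the jaws, within the pads' length; the fingertips stand 25 mm ahead of it and the grasp point (between the pads) lies 6 mm ahead of it (finger_overhang is the distance from the TCP to the fingertips, in m); z points along the fingers, y is the line along which they close (so a half turn about z gives the same grasp; the last joint's range is limited). The gripper opens to 87 mm and grips with 3 to 60 N. Pads are 19 mm wide; open, the fingers measure 117 mm over their backs; the gripper's body (75 mm by 190 mm) begins 51 mm behind the grasp point.
Start: joints at [-49.469, 22.042, 0.453, 0, -68.411, -14.817], TCP at [0.271, -0.563, 0.248] pointing down, gripper open.
Joint ranges: [-179.83, 179.83], [-69.29, 118.12], [-61.27, 80.66], [-181.25, 117.63], [-171.15, -9.14], [-177.46, 177.46]. Speed limits (degrees/s): [159.86, 159.86, 180, 180, 180, 180].

## Interface

Orientations are given as a 3x3 rotation matrix whose columns are the frame's x, y, z axes.
In Python, from station import sense, capture, finish_job, spot_in, tip_of, finger_overhang gives the robot as it stands. The module is installed in compiled form; this text tells all that it offers.
- The arm moves only by the tool servo_tool, never from a script. Its arguments are lists of equal length, an entry for each row: "slide": the shift along the tool's x, y, z in m, a list of three; "spin": the turn about the tool's z in degrees; "grip": the closure, from 0 (fully open) to 1 (shut). A call has exactly 5 rows; each row is the pose to reach, as a shift and turn from the pose commanded when the call began, along the tool's axes at that moment; what a row does not reach only later rows make up. A row lasts 1/12 s, in which the tool goes at most 41.7 mm and 7.16 degrees, less where a joint would pass 70% of its speed; a pose out of reach is approached as far as the arm can. A call with a gripper value outside its range is refused whole. The fingers move at their own pace and stop on an object; the grip force is fixed at half the most. Time passes only in rows, so rows that repeat a pose let the fingers close, or fill a call up. It gives the time, the measured TCP pose, the force, the opening and the grip force at its end, in the units of the state.
- sense(): the state, without advancing time (a new reading comes with each control period).
- capture(name): name is "scene" or "top" or "wrist"; returns a dict with "pixels" (480x640x3 uint8, blue, green, red), "depth" (480x640 float32, m along the optical axis (not along the pixel's ray), 0 where there is no reading), "fx", "fy", "cx", "cy" (pixels), "k1" (the pictures are not rectified: a ray, as slopes to the right and down, at radius r is drawn at 1 + k1 r^2 times it, then the intrinsics apply), "R" (3x3) and "t" (3): a world point X has camera coordinates R X + t; the wrist camera has in their place "hand_eye" (4x4, takes a point from camera to tool coordinates, whose origin is the TCP and whose axes are the flange's). Camera axes: x right, y down, z forward; pixel columns grow to the right and rows downward; lengths in m; the calibration is good to about 2 mm. A picture is of the moment at which its call begins: read the wrist's pose just before it.
- finish_job(): hands the job in; it is judged then, once.
Trained networks look in the newest picture that a camera, given by its name, has taken for a name from the list of things; names that differ only in an ending like _2 or _b are one class to them, and where a whole thing is asked for, a point or a joint stands for the part that bears it (a point fixed in the world has none). Each returns a list of dicts, best first, with "conf" (0 to 1); they miss things now and then, are a little off and sometimes report something else, mostly with a low value. They report only what shows in the picture. A call takes as long as a camera call. They do not tell look-alikes from the thing itself.
- spot_in(thing, camera): "point" ([x, y, z] in m, in world coordinates, good to about 4 mm: the middle of the surface that is visible of it).
- tip_of(thing, camera): "point" ([x, y, z] in m, in world coordinates, good to about 4 mm: a listed point, or the origin of a listed thing).
The state is a dict: "time_s": time; "joints": joint angles; "joint_velocities": joint speeds; "effort": joint torques, N m; "tcp_pos": TCP position; "ee_rot": TCP orientation; "wrist_force": force on the tool from outside, world axes, zero at the start; "moment": the same for the moment, N m; "gripper_width": opening from 0.0 (shut) to 1.0 (fully open); "gripper_force": force on a finger pad.
Only numpy, scipy, OpenCV 4.12 (cv2) and the standard library are available. Lean on these libraries where they do the work, as an engineer would, in place of code of your own. Each camera call takes 0.05 s, during which the arm holds its last target. There are 200 camera calls.

## Task

Pick up the aluminium drip plate by its orange lug, lower it over the dock's two pins until it rests flush on the dock, and let go of it. Then set the amber flask upright in the blue sprung ring, press it straight down as far as the ring goes, and finish while still holding it pressed down. Leave the tube rack, jar, mouse and beaker alone.

Things in the scene. Friction and masses are not known exactly. Their poses are not given: they have to be found in the camera images.
- dock: Fixed grey block 110 (x) by 190 (y) by 30 (z) mm on the bench; origin at the centre of its underside; z up. On its top stand two brass locating pins, 10 mm in diameter, 36 mm high (the last 8 mm pointed), at (-42, +78) and (+42, -78) mm in its x, y. The blue sprung ring stands over its top at (0, -45) mm.
- dock_top (a point): Centre of the dock's flat top, 30 mm above the bench, axes as the dock. The plate is home when its origin is here and its axes agree with the dock's.
- cradle (a joint): How far the blue sprung ring is pressed down (m): 0 at rest (ring top 30 mm above the dock's top), 0.014 at its stop. Outside diameter 62, inside 54, 12 mm high. It starts to move at about 5 N and takes about 15 N at the stop, the flask's 3 N weight included, so the flask let go does not press it down. A spring pushes it back up.
- cradle_seat (a point): Point on the ring's axis, moving with it, where the centre of the flask's underside lies when the flask is seated in the ring; 22 mm above the dock's top (52 mm above the bench) at rest, 8 mm above it at the stop.
- plate: Loose aluminium drip plate, 0.25 kg, 110 (x) by 190 (y) by 8 mm thick, flat on the bench; origin at the centre of its underside; z up. Through holes: 14 mm at (-42, +78) and (+42, -78) mm for the pins, 68 mm at (0, -45) mm for the ring. Orange lug to grip at (0, +10) mm, over the centre of mass: 14 (x) by 30 (y) mm, its top 53 mm above the underside.
- flask: Loose closed amber round flask with a purple cap, about 0.3 kg, 130 mm high, standing on the bench; origin at the centre of its underside; z up. Flat foot 34 mm across, round belly 72 mm across (widest 32 mm up), straight neck and cap 30 mm across from 64 to 130 mm up (cap from 108). Seated, its foot lies 8 mm below the ring's top.
- tube_rack: Bystander: white rack 110 (x) by 60 by 93 mm high with purple-capped tubes, loose; origin at the centre of its underside.
- jar: Bystander: white specimen jar with a yellow cap, 56 mm across, 70 mm high, loose; origin at the centre of its underside.
- mouse: Bystander: black computer mouse 105 (x) by 60 by 34 mm high, loose; origin at the centre of its underside.
- beaker: Bystander: clear plastic beaker 60 mm across the rim, 80 mm high, loose; origin at the centre of its underside.
Things that resemble listed ones, but are neither listed nor needed, are in the scene too. Leave any pink or turquoise look-alike of the dock alone.

How it is judged (in metres and radians):
On the way, in this order (a step that is already met when the one before it is completed fails the run):
1. the plate, still held by the gripper, is lowered over the pins to within 12 mm of the dock's top (z of plate in the frame of dock_top below 0.012 m and horizontal distance between plate and dock_top below 0.008 m and contact force between the fingers and plate above 1 N), for 0.1 s.
2. the plate rests flush on the dock and is let go (z of plate in the frame of dock_top between -0.003 and 0.0025 m and horizontal distance between plate and dock_top below 0.006 m and angle between the z axis of plate and the z axis of dock, either way round below 0.025 rad and angle between the y axis of plate and the y axis of dock, either way round below 0.1 rad and contact force between the fingers and plate below 0.3 N), for 0.2 s.
At the end, for the whole second after the job is handed in: Plate flush on the dock (2.5 mm in height, 6 mm sideways, 0.025 rad), untouched; flask still, seated in the ring (5 mm), upright (0.1 rad); ring pressed down more than 10 of its 14 mm; fingers on the flask with over 3 N (z of plate in the frame of dock_top between -0.003 and 0.0025 m and horizontal distance between plate and dock_top below 0.006 m and angle between the z axis of plate and the z axis of dock, either way round below 0.025 rad and angle between the y axis of plate and the y axis of dock, either way round below 0.1 rad and contact force between the arm and plate below 0.5 N and value of joint cradle above 0.01 m and distance between flask and cradle_seat below 0.005 m and angle between flask's own z axis and vertical below 0.1 rad and contact force between the fingers and flask above 3 N and linear speed of flask below 0.02 m/s); the arm keeps its last pose, push and grip.
It fails at once if the flask is tipped over (angle between flask's own z axis and vertical above 0.7 rad).
It fails at once if a bystander is moved more than 20 mm (distance of any of tube_rack, jar, mouse, beaker from where it was at the start of the episode above 0.02 m).
It also fails if it takes over 72 s, if anything falls off the work surface, if the arm or the gripper's body presses on something with over 40 N, if the wrist force passes 120 N, or if a joint passes its speed limit or range.

## Working session

There is one attempt and no reset: what is moved stays moved. The work goes in short steps, Python scripts to look and compute and a tool call to move; the robot and the scene stay as the last step left them, time stands still between calls to the robot, and variables do not carry over. Pictures are saved under pics/ and viewed, at most 10 in all, crops included, and the job is handed in when it is done.

Besides the shell and the picture viewer there is one more tool, called after "Call:" as a command line: name --pt "numbers of a row" for each row, then --argument value for the rest. servo_tool: Moves the arm, as the interface text tells. Its arguments: {"type":"object","properties":{"slide":{"type":"array"},"spin":{"type":"array"},"grip":{"type":"array"}},"required":["slide","spin","grip"]}

```bash
mkdir -p pics; cat > h.py <<'E'
import numpy as np, cv2
from station import *
np.set_printoptions(precision=4,suppress=True)
def cam(name):
    s=sense(); c=capture(name)
    if 'hand_eye' in c:
        H=np.array(c['hand_eye']); R=np.array(s['ee_rot']); 
        c['Rw']=R@H[:3,:3]; c['o']=R@H[:3,3]+np.array(s['tcp_pos'])
    else:
        c['Rw']=np.array(c['R']).T; c['o']=-c['Rw']@np.array(c['t'])
    return c
def slopes(c,u,v):
    x=(np.asarray(u,float)-c['cx'])/c['fx']; y=(np.asarray(v,float)-c['cy'])/c['fy']
    a,b=x.copy(),y.copy()
    for _ in range(20):
        f=1+c['k1']*(a*a+b*b); a,b=x/f,y/f
    return np.stack([a,b,np.ones_like(a)],-1)
def ray(c,u,v): return slopes(c,u,v)@c['Rw'].T
def at_z(c,u,v,z):
    d=ray(c,u,v); return c['o']+d*((z-c['o'][2])/d[...,2])[...,None]
def at_depth(c):
    v,u=np.mgrid[:480,:640]; return c['o']+ray(c,u,v)*c['depth'][...,None]
def proj(c,X):
    p=(np.asarray(X)-c['o'])@c['Rw']; a,b=p[...,0]/p[...,2],p[...,1]/p[...,2]; f=1+c['k1']*(a*a+b*b)
    return np.stack([a*f*c['fx']+c['cx'],b*f*c['fy']+c['cy']],-1)
E
python3 - <<'E'
from h import *
s=sense(); print(s['tcp_pos'],s['ee_rot'],s['gripper_width'],finger_overhang)
for n in ['top','scene']:
    c=cam(n); cv2.imwrite(f'pics/{n}0.png',c['pixels']); print(n,c['o'],c['fx'])
    for t in ['dock','plate','flask','cradle','tube_rack','jar','mouse','beaker']:
        print(t,[(np.array(d['point']),round(d['conf'],2)) for d in spot_in(t,n)[:3]])
    for t in ['dock_top','cradle_seat','plate','flask']:
        print('tip',t,[(np.array(d['point']),round(d['conf'],2)) for d in tip_of(t,n)[:3]])
print(sense()['time_s'])
E
```

```text
[ 0.2709 -0.5626  0.2464] [[-0.9011 -0.4337 -0.001 ]
 [-0.4337  0.9011  0.0019]
 [ 0.0001  0.0022 -1.    ]] 1.0004785054402447 0.025
top [0.4591 0.0837 1.2386] 460.8224255436182
dock [(array([0.7326, 0.3229, 0.0312]), 0.82), (array([0.4823, 0.2354, 0.0262]), 0.65), (array([0.4493, 0.6269, 0.0275]), 0.65)]
plate [(array([0.4593, 0.027 , 0.01  ]), 0.65)]
flask [(array([ 0.5578, -0.2096,  0.0589]), 0.9)]
cradle [(array([0.5259, 0.2255, 0.0639]), 0.69), (array([0.4933, 0.6364, 0.0615]), 0.55), (array([0.7784, 0.314 , 0.0622]), 0.54)]
tube_rack [(array([ 0.6362, -0.4612,  0.0508]), 0.96)]
jar [(array([0.7414, 0.1191, 0.0732]), 0.59)]
mouse [(array([0.5535, 0.4678, 0.0327]), 0.83)]
beaker [(array([ 0.747 , -0.0598,  0.0416]), 0.7), (array([ 0.5584, -0.2151,  0.0571]), 0.16)]
tip dock_top [(array([0.4863, 0.234 , 0.0283]), 0.96), (array([0.738 , 0.3252, 0.0312]), 0.95), (array([0.4494, 0.6365, 0.0304]), 0.67)]
tip cradle_seat [(array([0.5291, 0.2204, 0.0522]), 0.69), (array([0.4978, 0.638 , 0.0539]), 0.66), (array([0.7822, 0.3172, 0.0505]), 0.5)]
tip plate [(array([0.4746, 0.0285, 0.0022]),
[... 238 characters left out ...]
5)]
plate [(array([0.4738, 0.0126, 0.0124]), 0.88)]
flask [(array([ 0.5836, -0.229 ,  0.0566]), 0.97)]
cradle [(array([0.7804, 0.3151, 0.0517]), 0.64)]
tube_rack [(array([ 0.6523, -0.4815,  0.0468]), 0.61)]
jar [(array([0.7623, 0.1086, 0.0501]), 0.59), (array([0.5698, 0.4608, 0.0275]), 0.32)]
mouse [(array([0.5669, 0.4583, 0.0296]), 0.59)]
beaker []
tip dock_top [(array([0.7353, 0.3235, 0.0247]), 0.92), (array([0.4872, 0.2362, 0.025 ]), 0.89), (array([0.4479, 0.6374, 0.0301]), 0.74)]
tip cradle_seat [(array([0.7834, 0.3171, 0.0495]), 0.51), (array([0.493 , 0.6395, 0.054 ]), 0.39)]
tip plate [(array([0.4775, 0.0199, 0.0023]), 0.96), (array([ 0.7532,  0.1221, -0.0016]), 0.71)]
tip flask []
1.3
```

View pics/top0.png

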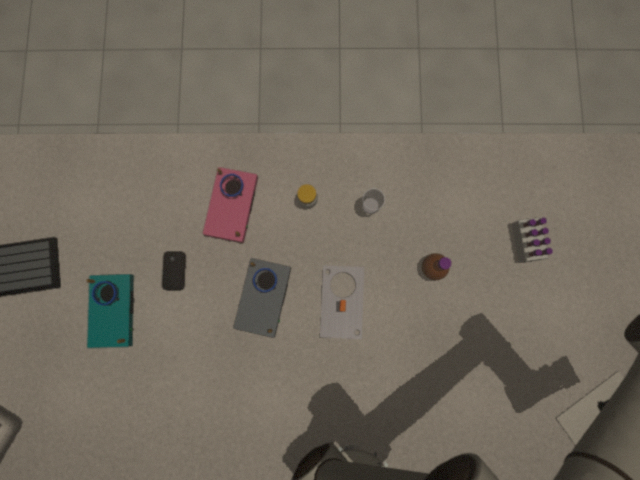

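View pics/scene0.png

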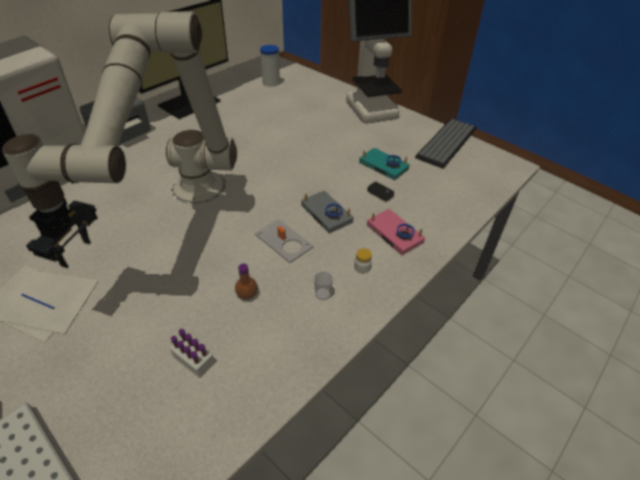

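The top view shows the grey dock at (263,298) with its ring at (265,279). The plate is at (343,302) with its lug at (342,306), and the flask is at (435,266). The pink and teal docks are decoys. The scene view agrees. I'm moving the wrist camera over the plate and dock.

Call:
servo_tool --pt "-0.0273 0.0288 -0.005" --pt "-0.0546 0.0576 -0.01" --pt "-0.0819 0.0864 -0.015" --pt "-0.1092 0.1152 -0.02" --pt "-0.1365 0.144 -0.025" --spin '[0, 0, 0, 0, 0]' --grip '[0, 0, 0, 0, 0]'

```text
time_s: 1.72
tcp_pos: [0.3318, -0.3725, 0.2728]
ee_rot: [[-0.901, -0.433, 0.0], [-0.433, 0.901, -0.0], [-0.0, -0.0, -1.0]]
wrist_force: [1.6, -0.5, 0.0]
gripper_width: 1.004
gripper_force: 0.0
```

Call:
servo_tool --pt "-0.0273 0.0288 -0.005" --pt "-0.0546 0.0576 -0.01" --pt "-0.0819 0.0864 -0.015" --pt "-0.1092 0.1152 -0.02" --pt "-0.1365 0.144 -0.025" --spin '[0, 0, 0, 0, 0]' --grip '[0, 0, 0, 0, 0]'

```text
time_s: 2.13
tcp_pos: [0.3922, -0.1834, 0.2982]
ee_rot: [[-0.901, -0.434, 0.001], [-0.434, 0.901, -0.0], [-0.001, -0.001, -1.0]]
wrist_force: [1.3, 0.1, 0.9]
gripper_width: 1.004
gripper_force: 0.0
```

Call:
servo_tool --pt "-0.0273 0.0288 -0.005" --pt "-0.0546 0.0576 -0.01" --pt "-0.0819 0.0864 -0.015" --pt "-0.1092 0.1152 -0.02" --pt "-0.1365 0.144 -0.025" --spin '[5, 10, 15, 20, 25.7]' --grip '[0, 0, 0, 0, 0]'

```text
time_s: 2.55
tcp_pos: [0.4527, 0.0058, 0.3234]
ee_rot: [[-1.0, 0.004, 0.001], [0.004, 1.0, 0.0], [-0.001, 0.0, -1.0]]
wrist_force: [0.4, -0.2, -0.1]
gripper_width: 0.994
gripper_force: 0.0
```

```bash
python3 - <<'E'
from h import *
s=sense(); print(s['time_s'],s['tcp_pos'],np.array(s['ee_rot']),np.array(s['joints']),s['wrist_force'])
c=cam('wrist'); cv2.imwrite('pics/w1.png',c['pixels']); print(c['o'],c['Rw'],c['fx'])
for t in ['plate','dock','cradle']: print(t,[(np.array(d['point']),round(d['conf'],2)) for d in spot_in(t,'wrist')[:3]])
for t in ['dock_top','cradle_seat','plate']:
    print('tip',t,[(np.array(d['point']),round(d['conf'],2)) for d in tip_of(t,'wrist')[:3]])
E
```

```text
2.55 [0.4527 0.0058 0.3234] [[-1.      0.0037  0.0013]
 [ 0.0037  1.      0.0004]
 [-0.0013  0.0004 -1.    ]] [  21.4113    1.9224  -14.6605    0.0069  -73.3383 -111.6234] [ 0.4296 -0.2496 -0.0631]
[0.3832 0.0066 0.4595] [[ 0.0036  0.9665  0.2568]
 [ 1.     -0.0034 -0.0014]
 [-0.0005  0.2568 -0.9665]] 361.6599412227418
plate [(array([0.4557, 0.0269, 0.009 ]), 0.71)]
dock [(array([0.4734, 0.2215, 0.0306]), 0.84), (array([0.5185, 0.2129, 0.0556]), 0.23)]
cradle [(array([0.5178, 0.2195, 0.0549]), 0.56)]
tip dock_top [(array([0.487 , 0.236 , 0.0282]), 0.74), (array([ 0.5684, -0.2241,  0.0018]), 0.2)]
tip cradle_seat [(array([0.5278, 0.2264, 0.0539]), 0.83)]
tip plate [(array([0.4732, 0.027 , 0.0011]), 0.66)]
```

View pics/w1.png

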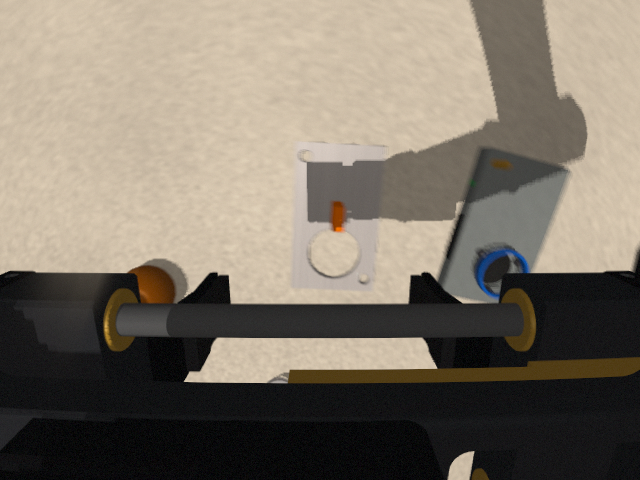

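The wrist view shows the plate with its lug at (338,216), its big hole at (333,251) and small holes at (306,155) and (364,280). The dock is at right with its ring at (502,273) and one pin at (501,164). Next I fit poses from depth and colour in the two cameras.

```bash
cat > fit.py <<'E'
from h import *
def rect(P,m):
    r=cv2.minAreaRect((P[m][:,:2]*1000).astype(np.float32)); (w,h),a=r[1],r[2]
    if w>h: a+=90  # angle of short side (x axis)
    return np.array(r[0])/1000,(w,h),a
def clean(m,n=3):
    m=cv2.morphologyEx(m.astype(np.uint8),cv2.MORPH_OPEN,np.ones((n,n)))
    k,l,s,_=cv2.connectedComponentsWithStats(m)
    return l==1+np.argmax(s[1:,4])
for n in ['wrist','top']:
    c=cam(n); P=at_depth(c); hsv=cv2.cvtColor(c['pixels'],cv2.COLOR_BGR2HSV); H,S,V=[hsv[...,i].astype(int) for i in range(3)]
    near=lambda x,y,r:np.hypot(P[...,0]-x,P[...,1]-y)<r
    b=near(.47,.027,.14)&(c['depth']>0)
    print(n,'bench z',np.median(P[b&(abs(P[...,2])<.004)][:,2]), 'plate z',np.median(P[near(.42,.027,.02)][:,2]))
    m=clean(b&(P[...,2]>.004)&(P[...,2]<.03)); print('plate',m.sum(),rect(P,m),np.median(P[m][:,2]))
    m=clean(near(.487,.235,.14)&(P[...,2]>.02)&(P[...,2]<.04)); print('dock',m.sum(),rect(P,m),np.median(P[m][:,2]))
    m=near(.465,.027,.06)&(H<15)&(S>150)&(V>60); print('lug',m.sum(),np.percentile(P[m],[5,50,95],axis=0))
    t=m&(P[...,2]>.048); print('lugtop',t.sum(),P[t].mean(0) if t.any() else '', rect(P,t) if t.sum()>4 else '')
    m=near(.527,.222,.06)&(H>100)&(H<130)&(S>120)&(P[...,2]>.05); 
    print('ring',m.sum(),cv2.minEnclosingCircle((P[m][:,:2]*1000).astype(np.float32)),np.median(P[m][:,2]))
    m=near(.487,.235,.13)&(H>8)&(H<28)&(S>90)&(P[...,2]>.04)
    k,l,st,ce=cv2.connectedComponentsWithStats(m.astype(np.uint8))
    for i in range(1,k):
        if st[i,4]>2: print('brass',st[i,4],P[l==i].mean(0),P[l==i][:,2].max())
E
python3 fit.py
```

```text
wrist bench z -0.0008898487343228512 plate z 0.40405878896788994
plate 10140 (array([0.4762, 0.025 ]), (110.4513168334961, 191.2815399169922), 87.35731506347656) 0.0071331669528886255
dock 10260 (array([0.4868, 0.2339]), (113.06096649169922, 190.55081176757812), 77.23251342773438) 0.028798263273102892
lug 369 [[0.451  0.0184 0.0164]
 [0.4619 0.0245 0.0516]
 [0.4774 0.0306 0.0534]]
lugtop 282 [0.4648 0.0249 0.052 ] (array([0.4652, 0.025 ]), (13.193706512451172, 28.79254150390625), 87.40362548828125)
ring 528 ((529.6966552734375, 223.86415100097656), 31.04324722290039) 0.05805360562077069
brass 133 [0.4013 0.2083 0.0542] 0.06591427413767764
top bench z -0.0005653955892744866 plate z 0.6544362152285327
plate 284 (array([0.5474, 0.0201]), (109.13185119628906, 43.1452522277832), 176.9080581665039) 0.007176073807195316
dock 2276 (array([0.4855, 0.2335]), (111.53564453125, 190.05368041992188), 77.26403045654297) 0.028690738552588857
lug 1 [[0.4591 0.0837 1.2386]
 [0.4591 0.0837 1.2386]
 [0.4591 0.0837 1.2386]]
lugtop 1 [0.4591 0.0837 1.2386] 
ring 13 ((528.506103515625, 224.3789520263672), 29.013643264770508) 0.05888547070184691
brass 9 [0.5697 0.2562 0.0596] 0.0655842097673418
```

Call:
servo_tool --pt "-0.0032 0.0048 0.037" --pt "-0.0064 0.0096 0.074" --pt "-0.0096 0.0144 0.111" --pt "-0.0127 0.0192 0.148" --pt "-0.0127 0.0192 0.185" --spin '[1, 2, 2.4, 2.4, 2.4]' --grip '[0, 0, 0, 0, 0]'

```text
time_s: 3.42
tcp_pos: [0.4659, 0.0225, 0.1365]
ee_rot: [[-0.999, 0.043, 0.002], [0.043, 0.999, 0.001], [-0.002, 0.001, -1.0]]
wrist_force: [0.9, 0.1, 0.1]
gripper_width: 1.001
gripper_force: 0.0
```

Call:
servo_tool --pt "0 0 0.03" --pt "0 0 0.06" --pt "0 0 0.08" --pt "0 0 0.0955" --pt "0 0 0.0955" --spin '[0, 0, 0, 0, 0]' --grip '[0, 0, 0, 0, 0]'

```text
time_s: 3.83
tcp_pos: [0.4633, 0.0213, 0.0393]
ee_rot: [[-0.999, 0.044, -0.007], [0.044, 0.999, -0.002], [0.006, -0.003, -1.0]]
wrist_force: [-0.9, 0.1, -0.1]
gripper_width: 0.998
gripper_force: 0.0
```

```bash
python3 - <<'E'
from h import *
for i in range(3):
    s=sense(); print(s['time_s'],np.array(s['tcp_pos']),np.array(s['ee_rot'])[:,2]); capture('wrist')
E
```

```text
3.8333 [0.4633 0.0213 0.0393] [-0.0066 -0.0024 -1.    ]
3.8833 [0.4645 0.0218 0.0409] [-0.0036 -0.0016 -1.    ]
3.9333 [0.4655 0.0223 0.0421] [-0.0006 -0.0005 -1.    ]
```

Call:
servo_tool --pt "0 0.0023 0" --pt "0 0.0023 0" --pt "0 0.0023 0" --pt "0 0.0023 0" --pt "0 0.0023 0" --spin '[0, 0, 0, 0, 0]' --grip '[0, 0, 1, 1, 1]'

```text
time_s: 4.4
tcp_pos: [0.4657, 0.0255, 0.0425]
ee_rot: [[-0.999, 0.041, 0.001], [0.041, 0.999, 0.0], [-0.001, 0.0, -1.0]]
wrist_force: [0.7, -0.9, -0.3]
gripper_width: 0.852
gripper_force: 0.0
```

Call:
servo_tool --pt "0 0 0" --pt "0 0 0" --pt "0 0 0" --pt "0 0 0" --pt "0 0 0" --spin '[0, 0, 0, 0, 0]' --grip '[1, 1, 1, 1, 1]'

```text
time_s: 4.82
tcp_pos: [0.4655, 0.0253, 0.042]
ee_rot: [[-0.999, 0.042, -0.0], [0.042, 0.999, -0.0], [0.0, -0.0, -1.0]]
wrist_force: [0.1, 0.3, -0.1]
gripper_width: 0.478
gripper_force: 0.0
```

Call:
servo_tool --pt "0 0 0" --pt "0 0 -0.003" --pt "0 0 -0.015" --pt "0 0 -0.04" --pt "0 0 -0.07" --spin '[0, 0, 0, 0, 0]' --grip '[1, 1, 1, 1, 1]'

```text
time_s: 5.23
tcp_pos: [0.4642, 0.0248, 0.1116]
ee_rot: [[-0.999, 0.042, -0.005], [0.042, 0.999, -0.002], [0.004, -0.002, -1.0]]
wrist_force: [0.1, -0.7, 0.6]
gripper_width: 0.092
gripper_force: 0.0
```

The fingers close slowly (about 1.2 s), so I lifted before they had closed. I'll reopen, check the plate, and retry.

Call:
servo_tool --pt "0 0 0" --pt "0 0 0" --pt "0 0 0" --pt "0 0 0" --pt "0 0 0" --spin '[0, 0, 0, 0, 0]' --grip '[0.4, 0.4, 0.4, 0.4, 0.4]'

```text
time_s: 5.65
tcp_pos: [0.4647, 0.025, 0.111]
ee_rot: [[-0.999, 0.042, -0.002], [0.042, 0.999, -0.001], [0.002, -0.001, -1.0]]
wrist_force: [0.5, 0.1, -0.4]
gripper_width: 0.391
gripper_force: 0.0
```

```bash
python3 fit.py 2>&1 | head -5; python3 -c "
from h import *
s=sense();print(s['time_s'],np.array(s['tcp_pos']),s['gripper_width'],np.array(s['ee_rot']))"
```

```text
return _methods._mean(a, axis=axis, dtype=dtype,
  ret = ret.dtype.type(ret / rcount)
wrist bench z -0.0009243630928151281 plate z 0.17230449866539443
5.75 [0.465  0.0251 0.1112] 0.4765380630642092 [[-0.9991  0.0417 -0.0019]
 [ 0.0417  0.9991 -0.0008]
 [ 0.0019 -0.0008 -1.    ]]
```

```bash
python3 fit.py 2>/dev/null; python3 -c "
from h import *
c=cam('wrist');cv2.imwrite('pics/w2.png',c['pixels']);print(sense()['gripper_width'])"
```

```text
wrist bench z -0.0009066657067978434 plate z 0.17205919736286862
plate 24844 (array([0.4426, 0.026 ]), (110.36392211914062, 124.32670593261719), 87.18445587158203) 0.00712332367410165
dock 11571 (array([0.4469, 0.2169]), (63.44929122924805, 120.5190658569336), 78.38786315917969) 0.028748662411030912
lug 1472 [[0.4508 0.0191 0.0202]
 [0.4601 0.0253 0.0517]
 [0.4773 0.0314 0.053 ]]
lugtop 1151 [0.4643 0.0251 0.0519] (array([0.465 , 0.0252]), (13.409372329711914, 28.917606353759766), 87.12191772460938)
ring 0 ((0.0, 0.0), 0.0) nan
brass 243 [0.4017 0.2074 0.0451] 0.05076492941824401
top bench z -0.0005498710721353328 plate z 0.4447964933891272
plate 150 (array([ 0.5501, -0.0104]), (48.59843826293945, 34.200897216796875), 174.0808334350586) 0.007745500429381269
dock 1986 (array([0.4858, 0.2336]), (110.95061492919922, 189.75735473632812), 77.13202667236328) 0.028802021013387025
0.5700663168425825
```

View pics/w2.png

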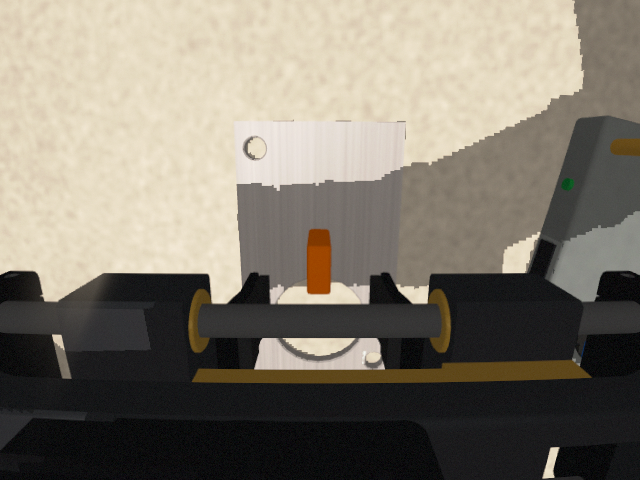

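The wrist view shows the plate unmoved: the lug at (319,262) is centred between the fingers, which are about half open. I'm descending and closing fully this time.

Call:
servo_tool --pt "0 0 0.02" --pt "0 0 0.04" --pt "0 0 0.06" --pt "0 0 0.069" --pt "0 0 0.069" --spin '[0, 0, 0, 0, 0]' --grip '[0.4, 0.4, 0.4, 0.4, 0.4]'

```text
time_s: 6.32
tcp_pos: [0.4641, 0.0248, 0.0412]
ee_rot: [[-0.999, 0.042, -0.005], [0.042, 0.999, -0.002], [0.005, -0.002, -1.0]]
wrist_force: [0.1, -0.7, -0.3]
gripper_width: 0.601
gripper_force: 0.0
```

Call:
servo_tool --pt "0 0 0" --pt "0 0 0" --pt "0 0 0" --pt "0 0 0" --pt "0 0 0" --spin '[0, 0, 0, 0, 0]' --grip '[1, 1, 1, 1, 1]'

```text
time_s: 6.73
tcp_pos: [0.4659, 0.0255, 0.0438]
ee_rot: [[-0.999, 0.042, 0.002], [0.042, 0.999, 0.001], [-0.001, 0.001, -1.0]]
wrist_force: [-0.7, -0.3, -0.1]
gripper_width: 0.307
gripper_force: 0.0
```

Call:
servo_tool --pt "0 0 0" --pt "0 0 0" --pt "0 0 0" --pt "0 0 0" --pt "0 0 0" --spin '[0, 0, 0, 0, 0]' --grip '[1, 1, 1, 1, 1]'

```text
time_s: 7.15
tcp_pos: [0.4656, 0.0253, 0.0434]
ee_rot: [[-0.999, 0.042, 0.0], [0.042, 0.999, 0.0], [-0.0, 0.0, -1.0]]
wrist_force: [-2.2, 0.6, 4.6]
gripper_width: 0.156
gripper_force: 30.0
```

Call:
servo_tool --pt "0 0 0" --pt "0 0 0" --pt "0 0 0" --pt "0 0 0" --pt "0 0 0" --spin '[0, 0, 0, 0, 0]' --grip '[1, 1, 1, 1, 1]'

```text
time_s: 7.57
tcp_pos: [0.4656, 0.0253, 0.0434]
ee_rot: [[-0.999, 0.042, 0.0], [0.042, 0.999, 0.0], [-0.0, 0.0, -1.0]]
wrist_force: [-1.3, 0.3, 5.0]
gripper_width: 0.158
gripper_force: 30.0
```

Call:
servo_tool --pt "0 0 -0.005" --pt "0 0 -0.02" --pt "0 0 -0.045" --pt "0 0 -0.07" --pt "0 0 -0.09" --spin '[0, 0, 0, 0, 0]' --grip '[1, 1, 1, 1, 1]'

```text
time_s: 7.98
tcp_pos: [0.4652, 0.0253, 0.1341]
ee_rot: [[-0.999, 0.042, -0.0], [0.042, 0.999, 0.0], [0.0, 0.0, -1.0]]
wrist_force: [1.0, 0.3, -1.7]
gripper_width: 0.157
gripper_force: 30.0
```

Call:
servo_tool --pt "0 0.01 0" --pt "-0.0003 0.03 0" --pt "-0.0006 0.055 0" --pt "-0.0009 0.08 0" --pt "-0.001 0.105 0" --spin '[0, 0, 0, 0, 0]' --grip '[1, 1, 1, 1, 1]'

```text
time_s: 8.4
tcp_pos: [0.4698, 0.1311, 0.1317]
ee_rot: [[-0.999, 0.042, -0.002], [0.042, 0.999, -0.001], [0.002, -0.001, -1.0]]
wrist_force: [0.1, 0.1, -2.9]
gripper_width: 0.158
gripper_force: 30.0
```

Call:
servo_tool --pt "-0.0002 0.025 0" --pt "-0.0005 0.05 0" --pt "-0.0007 0.075 0" --pt "-0.0009 0.095 0" --pt "-0.0009 0.106 0" --spin '[2, 4, 6, 8, 10.4]' --grip '[1, 1, 1, 1, 1]'

```text
time_s: 8.82
tcp_pos: [0.4755, 0.2383, 0.1314]
ee_rot: [[-0.975, 0.222, -0.002], [0.222, 0.975, -0.001], [0.001, -0.001, -1.0]]
wrist_force: [-0.2, 0.4, -2.2]
gripper_width: 0.16
gripper_force: 30.0
```

```bash
cat > see.py <<'E'
from h import *
import sys
for i in range(4):
    s=sense(); c=cam('wrist')
cv2.imwrite(f'pics/{sys.argv[1]}.png',c['pixels'])
R=np.array(s['ee_rot']); print(s['time_s'],np.array(s['tcp_pos']),R[:,2],np.degrees(np.arctan2(R[1,1],R[0,1])),s['joints'],s['gripper_width'],s['gripper_force'],s['wrist_force'])
E
python3 see.py w3
```

```text
8.9667 [0.4751 0.2365 0.1314] [-0.0027 -0.0017 -1.    ] 77.32369866195737 [  43.9678   19.764   -21.6981   -0.0481  -48.7165 -146.6125] 0.15778881126661773 29.994867299683392 [ 0.2588 -0.0257 -1.9667]
```

View pics/w3.png

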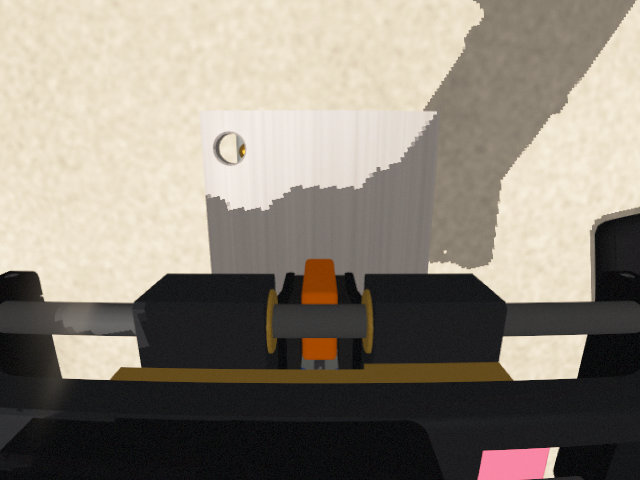

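The hole is at (230,148) and a pin tip shows through it at (243,151). Next I work out the plate's pose in the hand and where that pin stands.

```bash
cat > held.py <<'E'
from h import *
s=sense(); c=cam('wrist'); P=at_depth(c); z0=s['tcp_pos'][2]-.0434
R=np.array(s['ee_rot']);yaw=np.degrees(np.arctan2(R[1,1],R[0,1])); tcp=np.array(s['tcp_pos'])
print('tcp',tcp,'yaw',yaw,R[:,2])
m=(abs(P[...,2]-z0-.008)<.006)&(np.hypot(*(P[...,:2]-tcp[:2]).transpose(2,0,1))<.16)
m=m.astype(np.uint8); k,l,st,_=cv2.connectedComponentsWithStats(m); m=(l==1+np.argmax(st[1:,4]))
r=cv2.minAreaRect((P[m][:,:2]*1000).astype(np.float32)); print('plate visible',r,'z',np.median(P[m][:,2]))
cn,_=cv2.findContours(m.astype(np.uint8),cv2.RETR_CCOMP,cv2.CHAIN_APPROX_NONE)
for q in cn:
    a=cv2.contourArea(q)
    if 200<a<3000:
        e=cv2.fitEllipse(q); ctr=np.array(e[0]); W=at_z(c,ctr[0],ctr[1],z0+.008); print('hole',ctr,a,W)
# edges of the plate: sides at constant local x; fit in tool axes
X=(P[m]-tcp)@R
row=X[:,0]; 
for lo,hi in [(.02,.04),(.04,.06),(.06,.08)]:
    w=X[(row>lo)&(row<hi)]
    if len(w): print('tool y extent',lo,np.percentile(w[:,1],[.5,99.5]))
print('tool x max',np.percentile(X[:,0],99.8))
hsv=cv2.cvtColor(c['pixels'],cv2.COLOR_BGR2HSV).astype(int)
b=(hsv[...,0]>8)&(hsv[...,0]<28)&(hsv[...,1]>140); b[200:]=0
v,u=np.nonzero(b)
if len(u): print('brass px',len(u),u.min(),u.max(),v.min(),v.max(),'depth pts',np.median(P[b],0), 'at z .062',at_z(c,np.array([u.min(),u.max()]),np.array([v.mean()]*2),.062))
print('home tcp',)
E
python3 held.py
```

```text
tcp [0.4751 0.2357 0.1316] yaw 77.27512342161337 [-0.0027 -0.0018 -1.    ]
plate visible ((436.39178466796875, 244.7849578857422), (110.88054656982422, 91.06512451171875), 76.9896240234375) z 0.09538897096084001
hole [231.2038 148.142 ] 635.5 [0.3996 0.2113 0.0962]
tool y extent 0.02 [-0.0541  0.0549]
tool y extent 0.04 [-0.0538  0.0551]
tool y extent 0.06 [-0.0539  0.055 ]
tool x max 0.08499938435167005
brass px 27 241 244 146 155 depth pts [0.4006 0.2091 0.0616] at z .062 [[0.4004 0.2083 0.062 ]
 [0.4008 0.2099 0.062 ]]
home tcp
```

Call:
servo_tool --pt "-0.001 -0.0003 0.008" --pt "-0.001 -0.0003 0.016" --pt "-0.001 -0.0003 0.016" --pt "-0.001 -0.0003 0.016" --pt "-0.001 -0.0003 0.016" --spin '[0, 0, 0, 0, 0]' --grip '[1, 1, 1, 1, 1]'

```text
time_s: 9.48
tcp_pos: [0.4772, 0.2352, 0.1169]
ee_rot: [[-0.975, 0.222, -0.0], [0.222, 0.975, -0.0], [0.0, -0.0, -1.0]]
wrist_force: [0.5, 0.2, -2.6]
gripper_width: 0.154
gripper_force: 30.0
```

```bash
python3 held.py; python3 -c "
from h import *
c=cam('wrist');cv2.imwrite('pics/w4.png',cv2.resize(c['pixels'][90:290,140:460],None,fx=2.5,fy=2.5))"
```

```text
tcp [0.4772 0.2352 0.1169] yaw 77.19333147552348 [-0.0002 -0.0003 -1.    ]
plate visible ((438.3648376464844, 244.4510498046875), (111.0521011352539, 90.49290466308594), 76.98139953613281) z 0.08057944073708762
hole [231.0661 148.1802] 647.0 [0.4018 0.211  0.0815]
tool y extent 0.02 [-0.0541  0.055 ]
tool y extent 0.04 [-0.0537  0.055 ]
tool y extent 0.06 [-0.0539  0.055 ]
tool x max 0.08498262512478505
brass px 127 234 244 140 156 depth pts [0.4017 0.2109 0.0625] at z .062 [[0.401  0.2079 0.062 ]
 [0.4022 0.213  0.062 ]]
home tcp
```

View pics/w4.png

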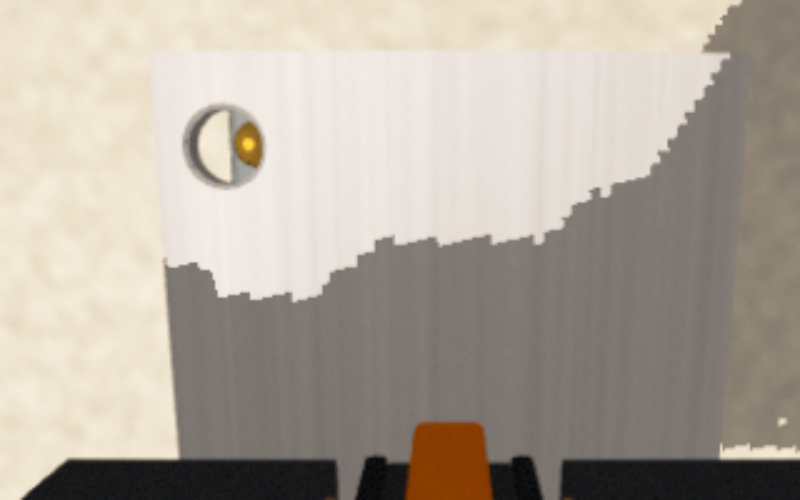

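The pin apex sits at crop (248,145), which puts it within about 1 mm of the hole centre in world coordinates. I'm lowering.

Call:
servo_tool --pt "0 0 0.005" --pt "0 0 0.01" --pt "0 0 0.016" --pt "0 0 0.022" --pt "0 0 0.028" --spin '[0, 0, 0, 0, 0]' --grip '[1, 1, 1, 1, 1]'

```text
time_s: 10.0
tcp_pos: [0.4769, 0.2354, 0.0882]
ee_rot: [[-0.975, 0.221, -0.0], [0.221, 0.975, -0.0], [0.0, -0.001, -1.0]]
wrist_force: [0.1, 0.0, -2.2]
gripper_width: 0.164
gripper_force: 30.0
```

Call:
servo_tool --pt "0 0 0.004" --pt "0 0 0.007" --pt "0 0 0.009" --pt "0 0 0.011" --pt "0 0 0.011" --spin '[0, 0, 0, 0, 0]' --grip '[1, 1, 1, 1, 1]'

```text
time_s: 10.42
tcp_pos: [0.477, 0.2355, 0.0777]
ee_rot: [[-0.975, 0.221, -0.0], [0.221, 0.975, -0.0], [0.0, -0.0, -1.0]]
wrist_force: [0.6, 0.3, -2.3]
gripper_width: 0.155
gripper_force: 30.0
```

Call:
servo_tool --pt "0 0 0.002" --pt "0 0 0.0035" --pt "0 0 0.0045" --pt "0 0 0.0045" --pt "0 0 0.0045" --spin '[0, 0, 0, 0, 0]' --grip '[1, 1, 1, 1, 1]'

```text
time_s: 10.83
tcp_pos: [0.4771, 0.2355, 0.0736]
ee_rot: [[-0.975, 0.221, 0.0], [0.221, 0.975, 0.0], [-0.0, 0.0, -1.0]]
wrist_force: [-0.4, -0.2, -1.8]
gripper_width: 0.157
gripper_force: 30.0
```

Call:
servo_tool --pt "0 0 0.0007" --pt "0 0 0.0007" --pt "0 0 0.0007" --pt "0 0 0.0007" --pt "0 0 0.0007" --spin '[0, 0, 0, 0, 0]' --grip '[1, 1, 1, 0.4, 0.4]'

```text
time_s: 11.25
tcp_pos: [0.4775, 0.2359, 0.0731]
ee_rot: [[-0.975, 0.221, 0.001], [0.221, 0.975, 0.001], [-0.001, 0.001, -1.0]]
wrist_force: [-0.2, -1.1, -0.3]
gripper_width: 0.238
gripper_force: 0.0
```

Call:
servo_tool --pt "0 0 0" --pt "0 0 0" --pt "0 0 0" --pt "0 0 0" --pt "0 0 0" --spin '[0, 0, 0, 0, 0]' --grip '[0.4, 0.4, 0.4, 0.4, 0.4]'

```text
time_s: 11.67
tcp_pos: [0.4771, 0.2356, 0.0728]
ee_rot: [[-0.975, 0.221, 0.0], [0.221, 0.975, 0.0], [-0.0, 0.0, -1.0]]
wrist_force: [1.0, -0.4, -0.2]
gripper_width: 0.569
gripper_force: 0.0
```

Call:
servo_tool --pt "0 0 -0.005" --pt "0 0 -0.02" --pt "0 0 -0.05" --pt "0 0 -0.085" --pt "0 0 -0.12" --spin '[0, 0, 0, 0, 0]' --grip '[0.4, 0.4, 0.3, 0.2, 0]'

```text
time_s: 12.08
tcp_pos: [0.4767, 0.2352, 0.1942]
ee_rot: [[-0.975, 0.221, -0.001], [0.221, 0.975, -0.001], [0.001, -0.001, -1.0]]
wrist_force: [1.5, 0.6, 0.4]
gripper_width: 0.748
gripper_force: 0.0
```

Call:
servo_tool --pt "0.005 0 -0.03" --pt "0.015 0 -0.06" --pt "0.03 0 -0.09" --pt "0.045 0 -0.11" --pt "0.05 0 -0.12" --spin '[0, 0, 0, 0, 0]' --grip '[0, 0, 0, 0, 0]'

```text
time_s: 12.5
tcp_pos: [0.4278, 0.2471, 0.3168]
ee_rot: [[-0.975, 0.22, 0.004], [0.22, 0.975, 0.004], [-0.003, 0.005, -1.0]]
wrist_force: [-0.6, -0.3, -0.5]
gripper_width: 0.988
gripper_force: 0.0
```

```bash
python3 see.py w5; cat > fit2.py <<'E'
from h import *
def rect(P,m):
    r=cv2.minAreaRect((P[m][:,:2]*1000).astype(np.float32)); return r
for n in ['wrist','top']:
    c=cam(n); P=at_depth(c); hsv=cv2.cvtColor(c['pixels'],cv2.COLOR_BGR2HSV); H,S,V=[hsv[...,i].astype(int) for i in range(3)]
    near=lambda x,y,r:np.hypot(P[...,0]-x,P[...,1]-y)<r
    m=near(.487,.235,.13)&(P[...,2]>.031)&(P[...,2]<.045)
    m=cv2.morphologyEx(m.astype(np.uint8),cv2.MORPH_OPEN,np.ones((3,3)))>0
    A=np.c_[P[m][:,:2]-[.487,.235],np.ones(m.sum())]; q=np.linalg.lstsq(A,P[m][:,2],rcond=None)[0]
    print(n,'plate',m.sum(),rect(P,m),np.median(P[m][:,2]),'plane slopes/height',q)
    m=near(.529,.222,.05)&(H>100)&(H<130)&(S>120)&(P[...,2]>.05)
    if m.sum()>5: print('ring',m.sum(),cv2.minEnclosingCircle((P[m][:,:2]*1000).astype(np.float32)),np.percentile(P[m][:,2],90))
    m=near(.566,-.22,.07)&(P[...,2]>.1)&(P[...,2]<.15)
    if m.sum()>5: print('cap',m.sum(),P[m].mean(0),cv2.minEnclosingCircle((P[m&(P[...,2]>.124)][:,:2]*1000).astype(np.float32)),P[m][:,2].max())
    for t in ['flask','cradle_seat']: print(t,[(np.array(d['point']),round(d['conf'],2)) for d in tip_of(t,n)[:3]])
E
python3 fit2.py
```

```text
12.65 [0.4281 0.2467 0.313 ] [ 0.0004  0.0012 -1.    ] 77.25026227795404 [  48.8095    6.6212  -10.936    -0.0268  -72.3768 -151.5511] 1.0004426844008953 0.0 [-0.4462 -0.6389 -0.4085]
wrist plate 9729 ((470.1857604980469, 237.82864379882812), (110.44702911376953, 155.43087768554688), 77.13345336914062) 0.03715459289493217 plane slopes/height [ 0.0008 -0.001   0.0372]
ring 365 ((528.7069091796875, 225.39231872558594), 30.244089126586914) 0.05990323570360184
flask []
cradle_seat []
top plate 1431 ((513.0968627929688, 226.7108917236328), (110.40097045898438, 133.99522399902344), 77.1458969116211) 0.036882754160548537 plane slopes/height [-0.003  -0.0024  0.0369]
cap 152 [ 0.5653 -0.218   0.1255] ((565.980224609375, -220.1537322998047), 14.983901977539062) 0.13375227656916877
flask [(array([ 0.5608, -0.219 , -0.0016]), 0.61), (array([ 0.7381, -0.0565, -0.0024]), 0.53)]
cradle_seat [(array([0.5289, 0.2213, 0.0547]), 0.66), (array([ 0.7549,  0.1208, -0.0004]), 0.56), (array([0.7849, 0.3115, 0.0468]), 0.53)]
```

View pics/w5.png

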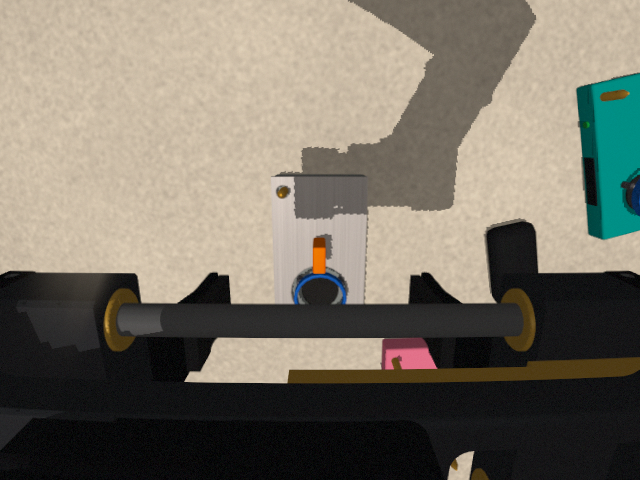

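The wrist view shows the plate seated over the pins, with a pin through the hole at (283,191) and the ring through the big hole at (320,288). Its top stands at 37 mm and its slopes are below 0.003. Moving to the flask.

Call:
servo_tool --pt "-0.0115 -0.029 0.0027" --pt "-0.023 -0.058 0.0054" --pt "-0.0345 -0.087 0.008" --pt "-0.046 -0.116 0.0107" --pt "-0.0575 -0.145 0.0133" --spin '[0, 0, 0, 0, 0]' --grip '[0, 0, 0, 0, 0]'

```text
time_s: 13.42
tcp_pos: [0.4523, 0.091, 0.299]
ee_rot: [[-0.975, 0.221, -0.001], [0.221, 0.975, -0.0], [0.001, -0.001, -1.0]]
wrist_force: [0.2, -0.5, 0.3]
gripper_width: 0.998
gripper_force: 0.0
```

Call:
servo_tool --pt "-0.0115 -0.029 0.0027" --pt "-0.023 -0.058 0.0054" --pt "-0.0345 -0.087 0.008" --pt "-0.046 -0.116 0.0107" --pt "-0.0575 -0.145 0.0133" --spin '[0, 0, 0, 0, 0]' --grip '[0, 0, 0, 0, 0]'

```text
time_s: 13.83
tcp_pos: [0.4763, -0.0634, 0.2858]
ee_rot: [[-0.975, 0.221, -0.001], [0.221, 0.975, -0.0], [0.001, -0.0, -1.0]]
wrist_force: [0.8, 0.6, 0.6]
gripper_width: 0.999
gripper_force: 0.0
```

Call:
servo_tool --pt "-0.0115 -0.029 0.0027" --pt "-0.023 -0.058 0.0054" --pt "-0.0345 -0.087 0.008" --pt "-0.046 -0.116 0.0107" --pt "-0.0575 -0.145 0.0133" --spin '[-3, -6, -9, -12.7, -12.7]' --grip '[0, 0, 0, 0, 0]'

```text
time_s: 14.25
tcp_pos: [0.5003, -0.2176, 0.2722]
ee_rot: [[-1.0, -0.0, -0.001], [-0.0, 1.0, 0.0], [0.001, 0.0, -1.0]]
wrist_force: [0.3, 1.6, 0.9]
gripper_width: 0.999
gripper_force: 0.0
```

```bash
python3 see.py w6; python3 - <<'E'
from h import *
c=cam('wrist'); P=at_depth(c)
m=(np.hypot(P[...,0]-.566,P[...,1]+.22)<.05)&(P[...,2]>.05)&(P[...,2]<.15)
t=m&(P[...,2]>.124)
print('cap top',t.sum(),P[t].mean(0),cv2.minEnclosingCircle((P[t][:,:2]*1000).astype(np.float32)),np.median(P[t][:,2]))
f=(np.hypot(P[...,0]-.566,P[...,1]+.22)<.06)&(P[...,2]>.01)&(P[...,2]<.1)
print('belly y extent',np.percentile(P[f][:,1],[.5,99.5]),'x',np.percentile(P[f][:,0],[.5]))
print([(np.array(d['point']),round(d['conf'],2)) for d in tip_of('flask','wrist')[:3]])
E
```

```text
14.4 [ 0.5    -0.2177  0.2715] [-0.0026  0.0004 -1.    ] 89.68503692329647 [ -6.4917  13.3857  -8.4986  -0.0058 -68.2678 -83.8211] 1.0033328712516447 0.0 [ 0.1678 -0.0071  0.0547]
cap top 248 [ 0.5563 -0.2195  0.1283] ((560.769775390625, -219.55201721191406), 13.211817741394043) 0.12888217698305326
belly y extent [-0.2532 -0.1858] x [0.532]
[(array([ 0.567 , -0.2219,  0.0019]), 0.72)]
```

View pics/w6.png

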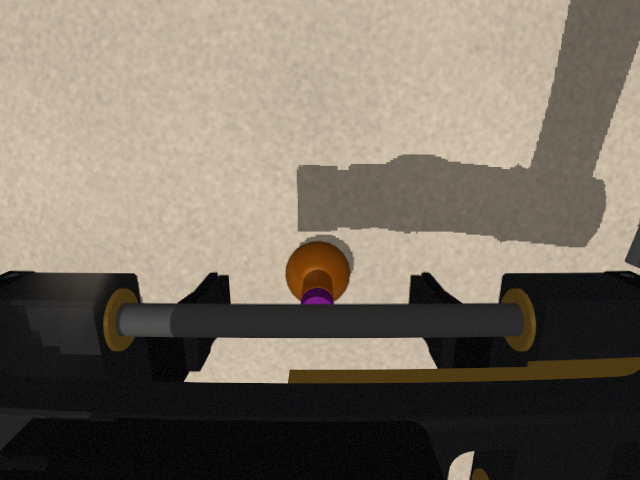

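The flask is at (318,272) with its cap at (318,298), between the fingers. Centre is about (0.566, -0.220), with the cap top at 129–130 mm.

Call:
servo_tool --pt "-0.03 -0.001 0.01" --pt "-0.055 -0.002 0.03" --pt "-0.066 -0.002 0.06" --pt "-0.066 -0.002 0.09" --pt "-0.066 -0.002 0.115" --spin '[0, 0, 0, 0, 0]' --grip '[0, 0, 0, 0, 0.2]'

```text
time_s: 14.97
tcp_pos: [0.5665, -0.2161, 0.156]
ee_rot: [[-1.0, -0.001, -0.001], [-0.001, 1.0, 0.001], [0.001, 0.001, -1.0]]
wrist_force: [-0.3, 0.1, -0.5]
gripper_width: 0.975
gripper_force: 0.0
```

Call:
servo_tool --pt "0 0 0.02" --pt "0 0 0.04" --pt "0 0 0.0535" --pt "0 0 0.0535" --pt "0 0 0.0535" --spin '[0, 0, 0, 0, 0]' --grip '[0.3, 0.3, 0.4, 0.5, 0.5]'

```text
time_s: 15.38
tcp_pos: [0.5663, -0.2169, 0.1044]
ee_rot: [[-1.0, -0.0, -0.001], [-0.0, 1.0, -0.0], [0.001, -0.0, -1.0]]
wrist_force: [-0.4, -0.4, 0.6]
gripper_width: 0.634
gripper_force: 0.0
```

Call:
servo_tool --pt "0 -0.0026 0" --pt "0 -0.0026 0" --pt "0 -0.0026 0" --pt "0 -0.0026 0" --pt "0 -0.0026 0" --spin '[0, 0, 0, 0, 0]' --grip '[0.5, 0.5, 1, 1, 1]'

```text
time_s: 15.8
tcp_pos: [0.5665, -0.2206, 0.1051]
ee_rot: [[-1.0, 0.002, 0.001], [0.002, 1.0, -0.0], [-0.001, -0.0, -1.0]]
wrist_force: [-0.6, 0.0, 0.2]
gripper_width: 0.356
gripper_force: 0.0
```

Call:
servo_tool --pt "0 0 0" --pt "0 0 0" --pt "0 0 0" --pt "0 0 0" --pt "0 0 0" --spin '[0, 0, 0, 0, 0]' --grip '[1, 1, 1, 1, 1]'

```text
time_s: 16.22
tcp_pos: [0.5665, -0.2205, 0.105]
ee_rot: [[-1.0, 0.001, 0.001], [0.001, 1.0, -0.0], [-0.001, -0.0, -1.0]]
wrist_force: [-1.3, 1.7, 4.9]
gripper_width: 0.336
gripper_force: 30.0
```

Call:
servo_tool --pt "0 0 0" --pt "0 0 0" --pt "0 0 0" --pt "0 0 0" --pt "0 0 0" --spin '[0, 0, 0, 0, 0]' --grip '[1, 1, 1, 1, 1]'

```text
time_s: 16.63
tcp_pos: [0.5665, -0.2205, 0.105]
ee_rot: [[-1.0, 0.001, 0.001], [0.001, 1.0, -0.0], [-0.001, -0.0, -1.0]]
wrist_force: [-1.3, 2.0, 5.3]
gripper_width: 0.339
gripper_force: 30.0
```

Call:
servo_tool --pt "0 0 -0.01" --pt "0 0 -0.035" --pt "0 0 -0.07" --pt "0 0 -0.105" --pt "0 0 -0.13" --spin '[0, 0, 0, 0, 0]' --grip '[1, 1, 1, 1, 1]'

```text
time_s: 17.05
tcp_pos: [0.5664, -0.2208, 0.2368]
ee_rot: [[-1.0, 0.002, 0.001], [0.001, 1.0, -0.001], [-0.001, -0.001, -1.0]]
wrist_force: [1.9, -0.9, -2.3]
gripper_width: 0.341
gripper_force: 30.0
```

Call:
servo_tool --pt "0.001 0.012 0" --pt "0.003 0.036 0" --pt "0.006 0.07 0" --pt "0.009 0.106 0" --pt "0.0115 0.14 0" --spin '[0, 0, 0, 0, 0]' --grip '[1, 1, 1, 1, 1]'

```text
time_s: 17.47
tcp_pos: [0.5532, -0.0789, 0.2325]
ee_rot: [[-1.0, 0.003, -0.004], [0.003, 1.0, 0.001], [0.004, 0.001, -1.0]]
wrist_force: [1.1, -0.0, -3.0]
gripper_width: 0.34
gripper_force: 30.0
```

Call:
servo_tool --pt "0.003 0.036 0" --pt "0.006 0.072 0" --pt "0.009 0.108 0" --pt "0.012 0.144 0" --pt "0.0145 0.178 0" --spin '[0, 0, 0, 0, 0]' --grip '[1, 1, 1, 1, 1]'

```text
time_s: 17.88
tcp_pos: [0.5389, 0.0993, 0.2327]
ee_rot: [[-1.0, 0.002, -0.004], [0.002, 1.0, -0.001], [0.004, -0.001, -1.0]]
wrist_force: [0.3, -0.4, -3.3]
gripper_width: 0.34
gripper_force: 30.0
```

Call:
servo_tool --pt "0.0025 0.034 0" --pt "0.0052 0.064 0" --pt "0.0078 0.09 0" --pt "0.0095 0.11 0" --pt "0.0105 0.1265 0" --spin '[0, 0, 0, 0, 0]' --grip '[1, 1, 1, 1, 1]'

```text
time_s: 18.3
tcp_pos: [0.5289, 0.2256, 0.2325]
ee_rot: [[-1.0, 0.001, -0.004], [0.001, 1.0, -0.001], [0.003, -0.001, -1.0]]
wrist_force: [-0.5, -0.9, -4.3]
gripper_width: 0.335
gripper_force: 30.0
```

```bash
python3 see.py w7; python3 - <<'E'
from h import *
s=sense(); c=cam('wrist'); P=at_depth(c); R=np.array(s['ee_rot']); tcp=np.array(s['tcp_pos'])
hsv=cv2.cvtColor(c['pixels'],cv2.COLOR_BGR2HSV).astype(int); H,S,V=[hsv[...,i] for i in range(3)]
d=np.hypot(P[...,0]-tcp[0],P[...,1]-tcp[1])
m=(d<.06)&(P[...,2]>.10)&(P[...,2]<tcp[2]-.03)&(c['depth']>0)&(H<20)&(S>100)
Q=P[m]; print('amber',m.sum())
for zc in [.015,.025,.032,.04,.05,.07]:
    z=tcp[2]-.105+zc; w=Q[abs(Q[:,2]-z)<.003]
    if len(w)>20:
        A=np.c_[2*w[:,:2],np.ones(len(w))]; q=np.linalg.lstsq(A,(w[:,:2]**2).sum(1),rcond=None)[0]; print(zc,len(w),'centre',q[:2],'r',np.sqrt(q[2]+q[0]**2+q[1]**2))
# sphere fit of the belly
w=Q[(Q[:,2]<tcp[2]-.105+.055)]; A=np.c_[2*w,np.ones(len(w))]; q=np.linalg.lstsq(A,(w**2).sum(1),rcond=None)[0]; print('sphere',q[:3],np.sqrt(q[3]+q[:3]@q[:3]))
m=(H>100)&(H<130)&(S>120)&(P[...,2]>.05)&(P[...,2]<.07)
if m.sum()>5: print('ring',m.sum(),cv2.minEnclosingCircle((P[m][:,:2]*1000).astype(np.float32)))
print(tcp)
E
```

```text
18.45 [0.5296 0.2247 0.233 ] [-0.0026 -0.0014 -1.    ] 89.9918364711 [  39.1063   17.9134   -7.8811   -0.032   -64.3716 -129.1007] 0.33824260189247857 29.99610174447298 [-0.1912 -0.5133 -3.0376]
amber 6430
0.032 170 centre [0.53   0.2244] r 0.035419996332929436
0.04 624 centre [0.5299 0.2243] r 0.03407653255757353
0.05 1349 centre [0.53   0.2244] r 0.029807472175586942
0.07 198 centre [0.5302 0.2245] r 0.01489178948639717
sphere [0.5302 0.2244 0.1592] 0.03559725704249787
ring 343 ((516.7684326171875, 226.26364135742188), 27.04955291748047)
[0.5297 0.2239 0.2333]
```

View pics/w7.png

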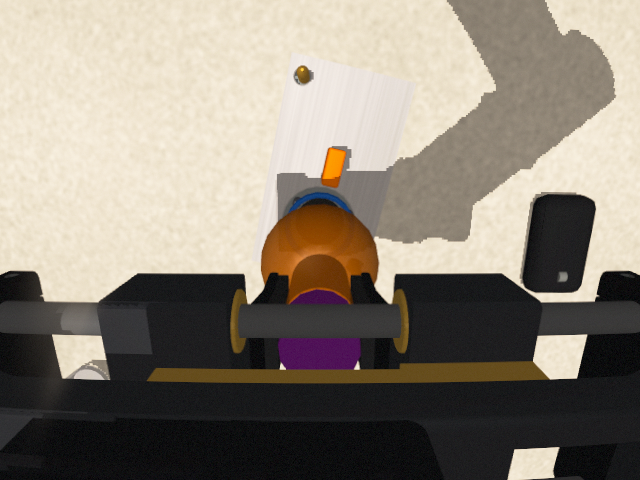

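The flask hangs upright and centred at (0.530, 0.2243) over the ring, whose blue arc shows at (320,200). The plate is untouched. Lowering.

Call:
servo_tool --pt "0 0 0.012" --pt "0 0 0.028" --pt "0 0 0.044" --pt "0 0 0.057" --pt "0 0 0.065" --spin '[0, 0, 0, 0, 0]' --grip '[1, 1, 1, 1, 1]'

```text
time_s: 18.97
tcp_pos: [0.5297, 0.2223, 0.1677]
ee_rot: [[-1.0, 0.004, -0.003], [0.004, 1.0, -0.002], [0.003, -0.002, -1.0]]
wrist_force: [-0.7, 0.9, -3.0]
gripper_width: 0.339
gripper_force: 30.0
```

Call:
servo_tool --pt "0 0 0.003" --pt "0 0 0.006" --pt "0 0 0.009" --pt "0 0 0.012" --pt "0 0 0.012" --spin '[0, 0, 0, 0, 0]' --grip '[1, 1, 1, 1, 1]'

```text
time_s: 19.38
tcp_pos: [0.5305, 0.2241, 0.1574]
ee_rot: [[-1.0, 0.002, 0.0], [0.002, 1.0, 0.0], [-0.0, 0.0, -1.0]]
wrist_force: [0.0, 0.0, -3.4]
gripper_width: 0.339
gripper_force: 30.0
```

Just at contact. Pressing down.

Call:
servo_tool --pt "0 0 0.002" --pt "0 0 0.004" --pt "0 0 0.006" --pt "0 0 0.008" --pt "0 0 0.008" --spin '[0, 0, 0, 0, 0]' --grip '[1, 1, 1, 1, 1]'

```text
time_s: 19.8
tcp_pos: [0.5308, 0.2244, 0.1505]
ee_rot: [[-1.0, 0.001, 0.002], [0.001, 1.0, 0.001], [-0.002, 0.001, -1.0]]
wrist_force: [-2.7, -0.3, 7.0]
gripper_width: 0.338
gripper_force: 30.0
```

Call:
servo_tool --pt "0 0 0.002" --pt "0 0 0.004" --pt "0 0 0.0055" --pt "0 0 0.0055" --pt "0 0 0.0055" --spin '[0, 0, 0, 0, 0]' --grip '[1, 1, 1, 1, 1]'

```text
time_s: 20.22
tcp_pos: [0.531, 0.2244, 0.146]
ee_rot: [[-1.0, 0.001, 0.002], [0.001, 1.0, 0.001], [-0.002, 0.001, -1.0]]
wrist_force: [-3.6, -1.1, 10.0]
gripper_width: 0.34
gripper_force: 30.0
```

Call:
servo_tool --pt "0 0 0.001" --pt "0 0 0.002" --pt "0 0 0.003" --pt "0 0 0.0035" --pt "0 0 0.0035" --spin '[0, 0, 0, 0, 0]' --grip '[1, 1, 1, 1, 1]'

```text
time_s: 20.63
tcp_pos: [0.531, 0.2244, 0.1429]
ee_rot: [[-1.0, 0.0, 0.002], [0.0, 1.0, 0.001], [-0.002, 0.001, -1.0]]
wrist_force: [-4.2, -0.2, 11.9]
gripper_width: 0.34
gripper_force: 30.0
```

Call:
servo_tool --pt "0 0 0.0005" --pt "0 0 0.001" --pt "0 0 0.001" --pt "0 0 0.001" --pt "0 0 0.001" --spin '[0, 0, 0, 0, 0]' --grip '[1, 1, 1, 1, 1]'

```text
time_s: 21.05
tcp_pos: [0.531, 0.2244, 0.1423]
ee_rot: [[-1.0, 0.0, 0.003], [0.0, 1.0, 0.001], [-0.003, 0.001, -1.0]]
wrist_force: [-4.5, -0.8, 12.4]
gripper_width: 0.345
gripper_force: 30.0
```

```bash
python3 - <<'E'
from h import *
s=sense(); c=cam('wrist'); P=at_depth(c); tcp=np.array(s['tcp_pos']); print(s['time_s'],tcp,s['wrist_force'])
cv2.imwrite('pics/w8.png',c['pixels'])
hsv=cv2.cvtColor(c['pixels'],cv2.COLOR_BGR2HSV).astype(int); H,S,V=[hsv[...,i] for i in range(3)]
d=np.hypot(P[...,0]-.53,P[...,1]-.224)
w=P[(d<.05)&(H<20)&(S>100)&(P[...,2]>.045)&(P[...,2]<tcp[2]-.05)]
A=np.c_[2*w,np.ones(len(w))]; q=np.linalg.lstsq(A,(w**2).sum(1),rcond=None)[0]; print('sphere',len(w),q[:3],np.sqrt(q[3]+q[:3]@q[:3]),'base z',q[2]-.031)
m=(H>100)&(H<130)&(S>120)&(d<.05)
print('ring z',m.sum(),np.percentile(P[m][:,2],[10,50,95]))
for n in ['wrist','top']:
    if n=='top': c=cam(n); P=at_depth(c)
    m=(abs(P[...,2]-.037)<.006)&(np.hypot(P[...,0]-.44,P[...,1]-.244)<.06)
    A=np.c_[P[m][:,:2]-[.44,.244],np.ones(m.sum())]; print(n,'plate plane',m.sum(),np.linalg.lstsq(A,P[m][:,2],rcond=None)[0])
E
```

```text
21.05 [0.531  0.2244 0.1423] [-4.5476 -0.7761 12.3792]
sphere 3963 [0.5215 0.2258 0.0707] 0.03058279113873962 base z 0.03974515043942632
ring z 393 [0.2285 0.2342 0.2381]
wrist plate plane 24245 [ 0.0007 -0.0007  0.037 ]
top plate plane 1443 [-0.0019 -0.0005  0.0369]
```

View pics/w8.png

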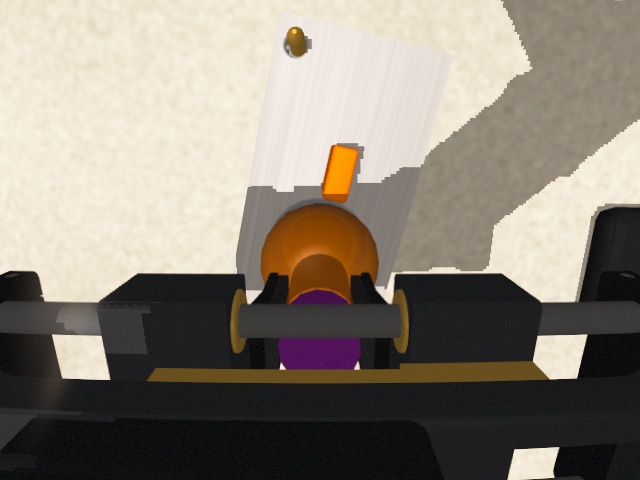

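The wrist view shows the flask at (320,255), in the same place in the grip as before (no slip). The plate is flat and the ring is hidden under the belly. The flask's base is at about 0.037–0.038 m and the push with its weight about 15 N, so the ring is at its stop. (The sphere fit was contaminated by the orange lug.) Handing in.

```bash
python3 -c "
from station import *
print(finish_job())"
```

```text
the job is handed in; nothing more can be done
None
```

I set the plate flush on the dock and let it go. I then pressed the flask down in the ring to about its stop (≈15 N including its weight) and handed the job in with it still held; no verdict was returned.

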